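# Knock a striking cap out of the press die and fit it to its hoop driver

### The job

The steel striking cap has just been pressed and still sits down in the die of the bench press. Push the red knock-out lever all the way down to raise it, lift the cap out from under the raised ram and keep it upright, then put it fully home on the one hoop-driver handle in the rack that it fits: the three handle ends look alike but two are slightly too thick, so try it. Leave the hammer, the bung and the oil can where they are.

Things in the scene. Friction and masses are not known exactly. Their poses are not given: they have to be found in the camera images.
- press: Green cast-iron arbor press, fixed, with a square dark steel die block; origin on the bench under the die cavity's axis, z up. Column (50 mm along x, 70 along y, 420 tall) on the -y side, its face 100 mm from that axis; knock-out lever on the -x side (towards the robot); -x, +x and +y sides open. Over the cavity hang punch and ram (42 mm across) and, 225 mm above the die face, the head (64 mm along x).
- die_mouth (a point): Centre of the mouth of the round cavity, 47 mm across, in the flat top of the die block (110 x 110 mm, top 90 mm above the bench). Axes as press. The raised punch's lower end is 155 mm straight above this point, so the hand has to reach in tilted, from an open side.
- lever_pad (a point): Centre of the top of the round red pad (34 mm across, 10 mm thick) at the outer end of the knock-out lever, 168 mm from the cavity axis on the press's -x side, free from above. Pressed, it goes down about 31 mm on a flat arc of 85 mm radius about a level pivot 85 mm from the cavity axis and 60 mm above the bench.
- knockout (a joint): Knock-out lever, rad: 0 as found (pad up), 0.367 with the pad pushed down to its stop. The push takes 6 to 10 N on the pad. It raises the floor of the cavity, with the cap on it, by 22 mm and stays where it is left.
- cap_mid (a point): Centre, half-way up, of the bright steel striking cap: 44 mm across, 32 mm high, about 0.14 kg, flat closed crown on top (5 mm thick), open below, bore 38 mm across and 27 mm deep; z is its axis, up. It stands in the die with 2 mm above the die face, 24 mm once the lever is fully down. Fully home on a handle this point is 11 mm below the handle's top.
- rack: Low wooden rack, 235 mm along y, 75 mm along x, 58 mm high, fixed; origin under its centre. Three upright wooden-handled hoop drivers are wedged in it 80 mm apart along y. The top 32 mm of each handle is a tenon with a 2 mm chamfer, below it 45 mm across. One tenon, 36.5 mm across, fits the cap; two, of 40.2 and 40.6 mm, do not. Which stands where changes and is not marked.
- end_1 (a point): Centre of the flat top of the first hoop driver's handle (at the rack's -y end), on the handle's axis, 170 mm above the bench; z up. See rack.
- end_2 (a point): Centre of the flat top of the middle hoop driver's handle, on the handle's axis, 170 mm above the bench; z up. See rack.
- end_3 (a point): Centre of the flat top of the third hoop driver's handle (at the rack's +y end), on the handle's axis, 170 mm above the bench; z up. See rack.
- hammer_grip (a point): Bystander: cooper's hammer 280 mm long lying on the bench beyond the work; this point is on its handle, 56 mm from the middle towards the head.
- bung: Bystander: wooden cask bung standing on the bench, 56 mm across at the top, 38 mm high; origin at the centre of its underside.
- oilcan: Bystander: small red oil can, 66 mm across, with a thin brass spout to 148 mm high; origin at the centre of its underside.
Things that resemble listed ones, but are neither listed nor needed, are in the scene too. Of the things shaped like the part that bears cap_mid, the aluminium one is meant.

How it is judged (in metres and radians):
On the way, in this order (a step that is already met when the one before it is completed fails the run):
1. the knock-out lever is pushed down to its stop and the cap is raised out of the die (value of joint knockout above 0.34 rad and z of cap_mid in the frame of die_mouth above 0.003 m), for 0.2 s.
2. the cap is lifted out and brought clear of the press (horizontal distance between cap_mid and die_mouth above 0.1 m and height (world z) of cap_mid above 0.1 m), for 0.2 s.
At the end, for the whole second after the job is handed in: The cap sits released and upright (within 0.1 rad) fully home on the handle it fits: its centre within 5 mm sideways of the handle's axis and at least 8 mm below the handle's top (11 mm when home) (((horizontal distance between cap_mid and end_1 below 0.005 m and z of cap_mid in the frame of end_1 below -0.008 m) or (horizontal distance between cap_mid and end_2 below 0.005 m and z of cap_mid in the frame of end_2 below -0.008 m) or (horizontal distance between cap_mid and end_3 below 0.005 m and z of cap_mid in the frame of end_3 below -0.008 m)) and angle between cap_mid's own z axis and vertical below 0.1 rad); the robot touches nothing.
It fails at once if the cap is tipped over or dropped (tilted more than 40 degrees) (angle between cap_mid's own z axis and vertical above 0.7 rad).
It fails at once if the hammer is moved more than 30 mm (distance of hammer_grip from where it was at the start of the episode above 0.03 m).
It fails at once if the bung is moved more than 30 mm (distance of bung from where it was at the start of the episode above 0.03 m).
It fails at once if the oil can is moved more than 30 mm (distance of oilcan from where it was at the start of the episode above 0.03 m).
It also fails if it takes over 67 s, if anything falls off the work surface, if the arm or the gripper's body presses on something with over 40 N, if the wrist force passes 120 N, or if a joint passes its speed limit or range.

### The arm

A 6-joint arm with a two-finger parallel gripper is mounted at the origin on the work surface. World frame = base frame: x ahead of the robot, y to its left, z up, the work surface at z = 0. Lengths are in mm, angles in rad, forces in N, time in s.
With the tool pointing down it reaches from about 300 to 775 mm from the base axis. Payload 14.6 kg.
Tool frame: the origin (TCP) lies on the centre line of the jaws, within the pads' length; the fingertips stand 19 mm ahead of it and the grasp point (between the pads) is the TCP (bot.tip_reach is the distance from the TCP to the fingertips, in mm); z points along the fingers, y is the line along which they close (so a half turn about z gives the same grasp; the last joint's range is limited). The gripper opens to 85 mm and grips with 20 to 120 N. Pads are 22 mm wide; open, the fingers measure 114 mm over their backs; the gripper's body (76 mm by 85 mm) begins 54 mm behind the grasp point. The pads swing forward as they close: fully open they stand 13 mm farther back than shut.
Start: joints at [1.168, 0.3, 1.521, -0, 1.321, -0.067], TCP at [181.236, 519.272, 250.281] pointing down, gripper open.
Joint ranges: [-3.03, 3.03], [-0.79, 2.21], [0.23, 2.52], [-1.04, 4.18], [0, 3.07], [-2.55, 2.55]. Speed limits (rad/s): [2.22, 2.22, 2.57, 3.14, 3.14, 3.14].

### API

Orientations are given as a unit quaternion [w, x, y, z].
In Python, from rig import bot gives the robot as it stands. Calls block until the motion is done:
- bot.move_to(position, orientation): joint-space move of the TCP to a pose.
- bot.servo_line(position, attitude=None, speed=150, until_force=None): straight line of the TCP; attitude=None keeps the orientation; speed is the mean speed in mm/s. With until_force (N) it stops when the force on the tool has changed by that much, and returns True; else False.
- bot.move_joints(angles): joint-space move.
- bot.move_gripper(opening, grip_force=None): finger opening in mm; grip_force is the grip in N (None keeps the last); returns when the fingers have stopped.
- bot.dwell(seconds).
- bot.ik(position, orientation): joint angles nearest the present ones, or None.
- bot.read_state(): the state.
- bot.read_camera(name): name is "scene" or "top" or "wrist"; returns a dict with "image" (384x512x3 uint8, blue, green, red), "depth" (384x512 float32, mm along the optical axis (not along the pixel's ray), 0 where there is no reading), "fovy" (degrees; the focal length in pixels is half the picture's height over the tangent of half this angle, whatever the lens; pixels are square), "cx", "cy" (the principal point, pixels), "eye" and "attitude" of the camera in the world; the wrist camera has in their place "mount" (4x4, takes a point from camera to tool coordinates, whose origin is the TCP and whose axes are the flange's). Camera axes: x right, y down, z forward; pixel columns grow to the right and rows downward; lengths in mm; the calibration is good to about 2 mm. A picture is of the moment at which its call begins: read the wrist's pose just before it.
A pose or a line that the arm cannot do raises bot.MotionError and nothing moves.
- bot.finish_job(): hands the job in; it is judged then, once.
The state is a dict: "clock": time; "joint_positions": joint angles; "qvel": joint speeds; "effort": joint torques, N m; "ee_pos": TCP position; "tool_rot": TCP orientation; "ft_force": force on the tool from outside, world axes, zero at the start; "moment": the same for the moment, N m; "grip_width": finger opening in mm; "grip_force": force on a finger pad.
Only numpy, scipy, OpenCV 4.12 (cv2) and the standard library are available. Lean on these libraries where they do the work, as an engineer would, in place of code of your own. Each camera call takes 0.05 s, during which the arm holds its last target. There are 200 camera calls.

## Working session

There is one attempt and no reset: what is moved stays moved. The work goes in short steps, each a Python script; the robot and the scene stay as the last script left them, time stands still between calls to the robot, and variables do not carry over. Pictures are saved under pics/ and viewed, at most 10 in all, crops included, and the job is handed in when it is done.

```bash
ls; mkdir -p pics; python3 - <<'E'
from rig import bot
import cv2,numpy as np,pickle
d={}
for n in("scene","top"):
    c=bot.read_camera(n);d[n]=c;cv2.imwrite(f"pics/{n}0.png",c["image"])
    print(n,c["fovy"],c["cx"],c["cy"],c.get("eye"),c.get("attitude"),(c["depth"]>0).mean())
pickle.dump(d,open("d0.pkl","wb"));s=bot.read_state();print(s)
E
```

```text
pics
scene 55.50506089573267 258.1047509223286 182.7253944981208 [1177.38120716   22.60814199  972.54759366] [-0.21917194  0.67140247  0.6758054  -0.2108778 ] 0.9959259033203125
top 43.37149318206038 255.32643929145783 188.3238796852805 [ 483.82539122   -4.55698731 1240.17318368] [-0.03340316  0.70670963 -0.70625847  0.02539113] 0.9959513346354166
{'clock': 0.1, 'joint_positions': array([ 1.16838998e+00,  3.00434695e-01,  1.52152828e+00, -2.38938697e-05,
        1.32072480e+00, -6.65805942e-02]), 'qvel': array([-0.00056461, -0.00133233, -0.00087137, -0.00019164, -0.00136889,
        0.00149156]), 'effort': array([-3.11916995e-05, -5.44377959e+01, -3.62372410e+01, -9.38764697e-05,
        3.02793371e-03,  6.77677895e-05]), 'ee_pos': array([181.17165471, 519.09401518, 249.76361372]), 'tool_rot': array([-1.15969886e-04,  1.67122000e-01,  9.85936071e-01, -5.35268151e-04]), 'ft_force': array([ 0.17107207, -1.15048218,  0.45448861]), 'moment': array([-0.0412814 , -0.00078512, -0.03435509]), 'grip_force': 0.0, 'grip_width': 85.51685298421987}
```

View pics/scene0.png

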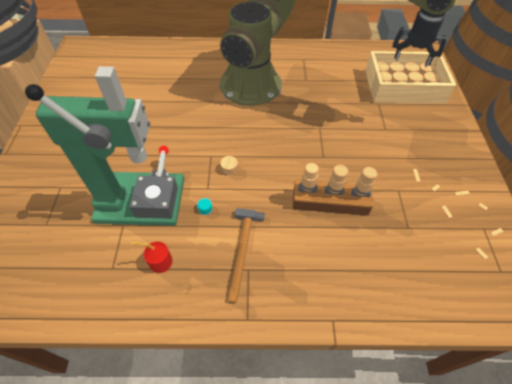

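View pics/top0.png

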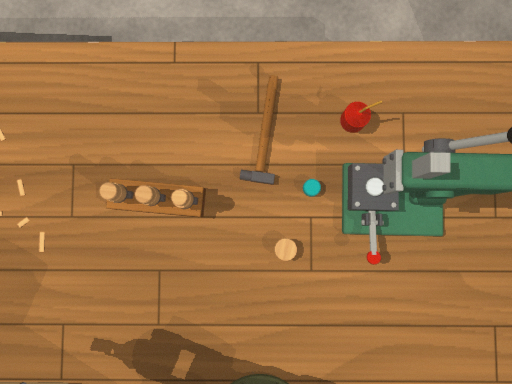

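The top view shows the press at right: cap (white disc) at (375,187), die block around it and red pad at (374,258). Handle tops are at about (110,190), (146,194) and (180,197). The cyan ring at (312,188), standing on the bench, is a cap look-alike. Oil can is at (356,117), bung at (286,250), hammer at (265,140). The bright metallic disc in the die fits "aluminium / in the die"; I'll confirm with a crop.

```bash
cat > h.py <<'E'
import numpy as np,cv2
from scipy.spatial.transform import Rotation as R
def rot(q): return R.from_quat([q[1],q[2],q[3],q[0]]).as_matrix()
def quat(M):
    q=R.from_matrix(M).as_quat(); return [q[3],q[0],q[1],q[2]]
def f(c): return c["image"].shape[0]/2/np.tan(np.radians(c["fovy"])/2)
def pose(c,s=None):
    if "mount" in c:
        T=np.eye(4);T[:3,:3]=rot(s["tool_rot"]);T[:3,3]=s["ee_pos"];M=T@np.array(c["mount"]);return M[:3,:3],M[:3,3]
    return rot(c["attitude"]),np.array(c["eye"])
def ray(c,u,v,z,s=None):
    A,e=pose(c,s);d=A@np.array([(u-c["cx"])/f(c),(v-c["cy"])/f(c),1]);return e+d*(z-e[2])/d[2]
def cloud(c,s=None):
    A,e=pose(c,s);v,u=np.mgrid[:384,:512];z=c["depth"]
    return np.stack([(u-c["cx"])/f(c)*z,(v-c["cy"])/f(c)*z,z],-1)@A.T+e
def blobs(m,amin=20):
    n,l,st,ce=cv2.connectedComponentsWithStats(m.astype(np.uint8));return [(l==i,ce[i],st[i]) for i in range(1,n) if st[i,4]>=amin]
E
python3 - <<'E'
import pickle
from h import *
d=pickle.load(open("d0.pkl","rb"))
for n in("top","scene"):
    c=d[n];I=c["image"].astype(int);P=cloud(c);b,g,r=I[...,0],I[...,1],I[...,2]
    def rep(name,m,amin=20):
        for k,ce,st in blobs(m,amin):
            print(n,name,ce.round(1),st.tolist(),np.median(P[k],0).round(1))
    z=P[...,2]
    rep("red",(r>150)&(g<60)&(b<60))
    rep("handletop",(abs(z-170)<6)&(P[...,1]>0)&(P[...,0]>300))
    rep("white",(b>200)&(g>200)&(r>200)&(z>60)&(z<130))
    rep("dieTop",(abs(z-90)<6)&(P[...,1]<-150)&(P[...,0]>300),150)
    rep("cyan",(b>150)&(r<100))
    rep("rackTop",(abs(z-58)<4)&(P[...,1]>0)&(P[...,0]>300),40)
    rep("bung",(abs(z-38)<4)&(P[...,0]>250)&(abs(P[...,1])<200),40)
    if n=="top":
        k=(abs(z-90)<6)&(P[...,1]<-150)&(P[...,0]>300);
        for kk,ce,st in blobs(k,300): print(cv2.minAreaRect(P[kk][:,:2].astype(np.float32)))
        k=(abs(z-58)<4)&(P[...,1]>0)&(P[...,0]>300);print("rack",cv2.minAreaRect(P[k][:,:2].astype(np.float32)))
        k=(z>250)&(P[...,1]<-100)&(P[...,0]>250); print("head",cv2.minAreaRect(P[k][:,:2].astype(np.float32)))
def crop(i,a,b_,c_,d_,s): return cv2.resize(i[a:b_,c_:d_],None,fx=s,fy=s,interpolation=cv2.INTER_CUBIC)
cv2.imwrite("pics/crop1.png",np.vstack([crop(d["top"]["image"],155,275,290,450,4)]))
E
```

```text
top red [356.  114.7] [344, 102, 27, 25, 467] [ 758.3 -235.7   77.8]
top red [373.3 257.9] [367, 252, 14, 12, 124] [ 414.5 -271.4   80.3]
top handletop [108.1 190.6] [100, 182, 18, 18, 251] [567.2 336.2 169.3]
top handletop [143.6 193.8] [135, 185, 19, 18, 260] [560.5 256.5 169.1]
top handletop [179.2 197.2] [171, 190, 17, 16, 207] [553.6 177.4 169.2]
top white [374.4 186. ] [367, 178, 16, 17, 203] [ 585.3 -275.    91.6]
top dieTop [370.8 188.6] [352, 163, 47, 48, 1676] [ 574.6 -264.9   89.6]
top cyan [311.6 186.8] [304, 180, 16, 15, 183] [ 588.1 -132.8   31.1]
top rackTop [157.9 198.5] [106, 179, 98, 38, 1455] [548.6 240.9  57.3]
top bung [285.5 249.3] [275, 239, 22, 22, 343] [433.6 -64.6  37.5]
((584.29345703125, -277.210693359375), (111.196044921875, 112.13908386230469), 89.04135131835938)
rack ((560.6640625, 257.2525939941406), (234.86294555664062, 74.87027740478516), 84.80301666259766)
head ((591.3641967773438, -336.892578125), (211.0595245361328, 104.40475463867188), 88.56382751464844)
scene red [163.7 148.7] [160, 147, 8, 6, 23] [ 415.  -267.8   85.2]
scene red [158.2 256.4] [144, 242, 28, 30, 530] [ 779.9 -228.    76.8]
scene handletop [311.8 168.2] [306, 163, 13, 12, 125] [557.5 180.7 172.5]
scene handletop [340.5 170.4] [333, 164, 16, 14, 149] [564.3 259.5 172.8]
scene handletop [369.5 172.8] [362, 167, 16, 13, 151] [571.  338.4 172.2]
scene white [160.9 162.4] [159, 153, 4, 19, 28] [ 465.  -271.7   74.7]
scene white [152.2 191.4] [145, 186, 15, 12, 140] [ 587.7 -273.4   94.8]
scene dieTop [152.7 192.4] [130, 175, 45, 35, 1176] [ 590.6 -271.4   93. ]
scene cyan [204.2 204.1] [198, 199, 14, 11, 125] [ 592.5 -129.4   34.8]
scene rackTop [332.9 196.3] [295, 180, 79, 28, 768] [580.4 255.5  60.3]
scene bung [228.8 163. ] [221, 156, 17, 14, 128] [438.  -62.   40.3]
scene bung [204.4 202.8] [198, 198, 14, 11, 94] [ 587.5 -129.7   35.6]
```

View pics/crop1.png

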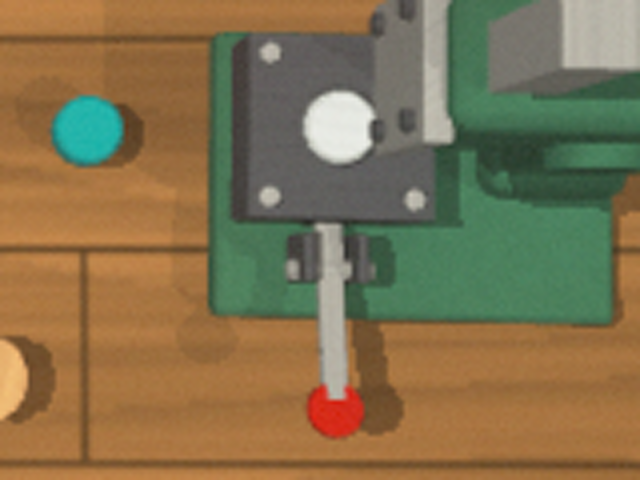

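The crop shows the bright aluminium disc in the die at top-view (375,187), so that is the cap; the cyan look-alike at (312,188) stands on the bench and isn't it. The handle at y≈178 (end_1) looks thinner: area ratio about 0.81 in both views. Next: wrist look at the rack, and IK checks.

```bash
cat >> h.py <<'E'
def att(psi,th,sgn=1):
    a,t=np.radians(psi),np.radians(th)
    z=np.array([np.cos(a)*np.sin(t),np.sin(a)*np.sin(t),-np.cos(t)]);y=sgn*np.array([-np.sin(a),np.cos(a),0])
    return quat(np.c_[np.cross(y,z),y,z])
E
python3 - <<'E'
from rig import bot
from h import *
import pickle
for psi in(-25,-12,0,15,25):
  for sg in(1,-1):
    for th in (50,60):
      q=att(psi,th,sg);g=lambda p:(lambda j:None if j is None else np.round(j,2).tolist())(bot.ik(p,q))
      print(psi,sg,th,g([585,-276,111]),g([555,178,172])) if th==60 else print(psi,sg,th,g([585,-276,111]) is not None,g([555,178,172]) is not None)
for sg in(1,-1): print("down",sg,bot.ik([417,-272,110],att(0,0,sg)))
sg=1 if bot.ik([540,255,400],att(0,0,1)) is not None else -1
bot.move_to([520,255,380],att(0,0,sg))
s=bot.read_state();c=bot.read_camera("wrist");pickle.dump((s,c),open("w1.pkl","wb"));cv2.imwrite("pics/w1.png",c["image"])
print(sg,s["clock"],c["mount"],c["fovy"])
P=cloud(c,s);m=(abs(P[...,2]-170)<6)
for k,ce,st in blobs(m,100):
    (u,v),(a,b),_=cv2.fitEllipse(max(cv2.findContours(k.astype(np.uint8),0,1)[0],key=len))
    print(ce.round(1),st.tolist(),np.median(P[k],0).round(1),"ell",ray(c,u,v,170,s).round(1),np.array([a,b])*np.median(c["depth"][k])/f(c))
E
```

```text
-25 1 50 True False
-25 1 60 [-0.52, 0.49, 1.97, 2.93, 0.37, 1.73] None
-25 -1 50 True False
-25 -1 60 [-0.52, 0.49, 1.97, 2.93, 0.37, -1.42] None
-12 1 50 False False
-12 1 60 [-0.62, 0.5, 1.95, 2.27, 0.47, 2.17] None
-12 -1 50 True False
-12 -1 60 [-0.62, 0.5, 1.95, 2.27, 0.47, -0.97] None
0 1 50 False False
0 1 60 [-0.69, 0.53, 1.9, 1.88, 0.62, 2.38] [0.37, 0.27, 2.09, 4.1, 0.39, 0.84]
0 -1 50 True False
0 -1 60 [-0.69, 0.53, 1.9, 1.88, 0.62, -0.76] [0.37, 0.27, 2.09, 4.1, 0.39, -2.3]
15 1 50 False False
15 1 60 [-0.76, 0.58, 1.8, 1.55, 0.83, 2.49] [0.24, 0.24, 2.12, 3.07, 0.27, 1.63]
15 -1 50 True True
15 -1 60 [-0.76, 0.58, 1.8, 1.55, 0.83, -0.65] [0.24, 0.24, 2.12, 3.07, 0.27, -1.51]
25 1 50 False False
25 1 60 [-0.79, 0.63, 1.71, 1.38, 0.98, 2.52] [0.15, 0.25, 2.12, 2.36, 0.35, 2.18]
25 -1 50 True True
25 -1 60 [-0.79, 0.63, 1.71, 1.38, 0.98, -0.62] [0.15, 0.25, 2.12, 2.36, 0.35, -0.96]
down 1 [-6.51554854e-01  3.55268504e-01  1.80596620e+00 -4.44089210e-16
  9.80357955e-01 -2.22235118e+00]
down -1 [-6.51554854e-01  3.55268504e-01  1.80596620e+00 -4.44089210e-16
  9.80357955e-01  9.19241473e-01]
1 1.75 [[ 4.65333259e-04 -9.63904211e-01 -2.66248860e-01  6.75116189e+01]
 [ 9.99999823e-01  3.49710369e-04  4.81676727e-04 -2.15447620e-01]
 [-3.71180238e-04 -2.66249037e-01  9.63904203e-01 -1.23710202e+02]
 [ 0.00000000e+00  0.00000000e+00  0.00000000e+00  1.00000000e+00]] 60.76138429572266
[181.9 200.2] [165, 184, 35, 33, 889] [552.2 180.1 169.9] ell [552.2 180.  170. ] [34.20182896 35.64777828]
[256.  206.5] [238, 189, 37, 36, 1070] [559.4 258.9 170. ] ell [559.3 258.9 170. ] [38.1007058  39.10514312]
[329.3 212.8] [311, 195, 38, 36, 1046] [566.4 337.8 170. ] ell [566.3 337.7 170. ] [37.34373885 39.42197177]
```

View pics/w1.png

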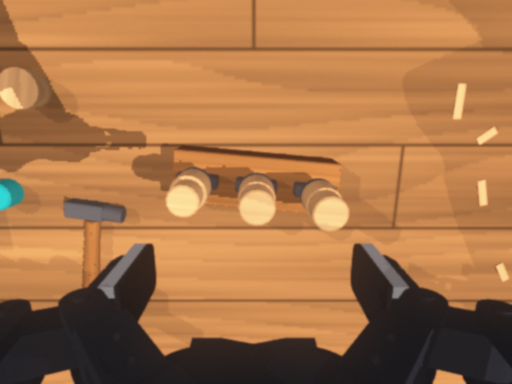

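Wrist view: handle tops are at (182,200), (256,206) and (329,213). End_1 measures about 35 mm against 38.6 for the others, so it is the thin one, at (552.5,180). Next, push the lever, refining from the wrist camera.

```bash
python3 - <<'E'
from rig import bot
from h import *
import pickle
q=att(0,0,1)
bot.move_gripper(0)
bot.move_to([415,-271,230],q)
s=bot.read_state();c=bot.read_camera("wrist");pickle.dump((s,c),open("w2.pkl","wb"));cv2.imwrite("pics/w2.png",c["image"])
P=cloud(c,s);I=c["image"].astype(int);b,g,r=I[...,0],I[...,1],I[...,2];z=P[...,2]
pad=None
for k,ce,st in blobs((r>130)&(g<70)&(b<70),60):
    p=np.median(P[k],0);print("red",ce.round(1),st.tolist(),p.round(1),ray(c,*ce,80,s).round(1))
    if np.hypot(*(p[:2]-[415,-271]))<10 and 70<p[2]<90: pad=p
for k,ce,st in blobs((b>190)&(g>190)&(r>190)&(z>80)&(z<110)&(P[...,0]>540),60): print("cap",ce.round(1),st.tolist(),np.median(P[k],0).round(1),ray(c,*ce,92,s).round(1))
k=(abs(z-90)<2.5)&(P[...,0]>500)&(P[...,1]<-180);print("die",cv2.minAreaRect(P[k][:,:2].astype(np.float32)))
if pad is None: raise SystemExit("no pad")
bot.servo_line([pad[0],pad[1],pad[2]+19+12],speed=150)
r=bot.servo_line([pad[0],pad[1],pad[2]+19-40],speed=40,until_force=18)
s=bot.read_state();print(r,s["ee_pos"],s["ft_force"],s["clock"],"drop of pad",pad[2]-(s["ee_pos"][2]-19))
E
```

```text
red [251.8 181. ] [234, 166, 36, 33, 827] [ 412.9 -271.5   81.2] [ 413.2 -271.7   80. ]
cap [252.3 339.6] [247, 337, 12, 6, 65] [ 565.7 -271.4   91. ] [ 564.6 -271.1   92. ]
die ((557.2471923828125, -324.0664367675781), (24.095714569091797, 116.81484985351562), 1.352636694908142)
True [ 413.06553152 -271.79241944   69.19871412] [-3.53048538  2.42200012 11.09311954] 6.5667 drop of pad 31.01147246363709
```

```bash
python3 - <<'E'
from rig import bot
from h import *
import pickle
p=bot.read_state()["ee_pos"]
r=bot.servo_line([p[0],p[1],p[2]-6],speed=25,until_force=22)
s=bot.read_state();print(r,s["ee_pos"],s["ft_force"])
bot.servo_line([p[0],p[1],200],speed=200)
bot.move_gripper(64)
q=att(-8,60,-1);a=rot(q)[:,2]
T=np.array([584.5,-275.5,112.])
bot.move_to(T-115*a+[0,0,20],q)
s=bot.read_state();c=bot.read_camera("wrist");pickle.dump((s,c),open("w3.pkl","wb"));cv2.imwrite("pics/w3.png",c["image"])
P=cloud(c,s);I=c["image"].astype(int);b,g,r=I[...,0],I[...,1],I[...,2];z=P[...,2]
for k,ce,st in blobs((abs(z-114)<4)&(np.hypot(P[...,0]-585,P[...,1]+276)<35),60):
    (u,v),_,_=cv2.fitEllipse(max(cv2.findContours(k.astype(np.uint8),0,1)[0],key=len))
    x=P[k];print("captop",ce.round(1),st.tolist(),np.median(x,0).round(1),x.min(0).round(1),x.max(0).round(1),ray(c,u,v,114,s).round(1))
k=(abs(z-90)<2.5)&(P[...,0]>480)&(P[...,1]<-180);print("die",cv2.minAreaRect(P[k][:,:2].astype(np.float32)))
c=bot.read_camera("top");P=cloud(c);z=P[...,2];k=(abs(z-114)<4)&(np.hypot(P[...,0]-585,P[...,1]+276)<35);print("top",k.sum(),np.median(P[k],0))
print(s["clock"])
E
```

```text
True [ 413.1439057  -271.88390961   69.05072613] [-7.34579064  5.65271444 20.10434397]
captop [252.1 214. ] [225, 193, 55, 43, 1777] [ 581.1 -274.5  114.3] [ 563.2 -296.4  110. ] [ 605.5 -253.4  116.4] [ 581.3 -274.4  114. ]
die ((648.1558837890625, -332.53082275390625), (222.6514434814453, 239.5767364501953), 88.79066467285156)
top 208 [ 585.44670254 -273.9784217   113.2438411 ]
9.7833
```

View pics/w3.png

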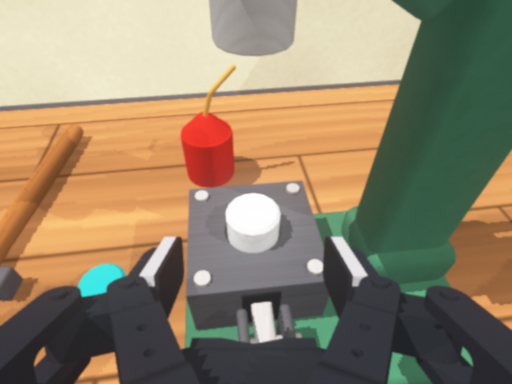

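The wrist view shows the cap standing proud in the die at (252,214), upright, with both fingers clear of it. I'll grasp, lift and bring it out.

```bash
python3 - <<'E'
from rig import bot
from h import *
import pickle
q=att(-8,60,-1);a=rot(q)[:,2]
T=np.array([582,-274.5,110.5])
bot.servo_line(T-60*a+[0,0,6],speed=150)
r=bot.servo_line(T,speed=60,until_force=8);s=bot.read_state();print("hit",r,s["ee_pos"])
if r: raise SystemExit
bot.move_gripper(30,grip_force=60);s=bot.read_state();print(s["grip_width"],s["grip_force"],s["ft_force"],s["ee_pos"])
bot.servo_line(T+[0,0,22],speed=50);s=bot.read_state();print(s["grip_width"],s["ft_force"],s["clock"])
bot.servo_line(T+[-150,25,60],speed=150)
s=bot.read_state();print(s["ee_pos"],s["grip_width"],s["clock"])
s=bot.read_state();c=bot.read_camera("wrist");pickle.dump((s,c),open("w4.pkl","wb"));cv2.imwrite("pics/w4.png",c["image"])
E
```

```text
hit False [ 581.8772757  -274.54742622  110.73224966]
42.05650997547254 60.51078536489513 [-3.46199187  0.38051674  2.52094158] [ 582.01470453 -274.6285746   110.86588658]
42.683877606524234 [ 0.0732355   0.32791638 -2.00246923] 12.5583
[ 432.38773149 -249.58970334  170.43853307] 42.35759547710445 13.75
```

View pics/w4.png

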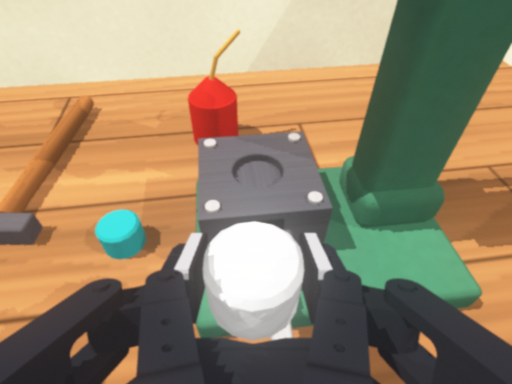

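The cap is held, with its crown at (253,262) between the pads, and looks level. Next I measure its offset and tilt in the hand, then move over end_1.

```bash
cat > m.py <<'E'
from h import *
def cap(c,s):
    P=cloud(c,s);t=s["ee_pos"];D=P-t
    m=(np.hypot(D[...,0],D[...,1])<32)&(D[...,2]>-10)&(D[...,2]<14)&(c["image"].min(-1)>150)
    k=max(blobs(m,100),key=lambda b:b[2][4])[0]
    for _ in range(4):
        x=P[k];A=np.c_[x[:,:2]-t[:2],np.ones(len(x))]
        w=np.ones(len(x),bool)
        for _ in range(8):
            p,*_r=np.linalg.lstsq(A[w],x[w,2],rcond=None);w=abs(x[:,2]-A@p)<1.2
        break
    kk=np.zeros(k.shape,np.uint8);kk[k]=w
    kk=cv2.morphologyEx(kk,cv2.MORPH_OPEN,np.ones((3,3)))
    cn=max(cv2.findContours(kk,0,1)[0],key=len);(u,v),_,_=cv2.fitEllipse(cn)
    zt=np.median(x[w,2]);e=ray(c,u,v,zt,s)
    X=P[kk>0];(cx,cy),rad=cv2.minEnclosingCircle(X[:,:2].astype(np.float32))
    return dict(off=(e-t).round(2),off2=np.round([cx-t[0],cy-t[1],rad],2),slope=p[:2].round(3),n=int(w.sum()))
E
python3 - <<'E'
from rig import bot
import pickle
from m import *
s,c=pickle.load(open("w4.pkl","rb"));print(cap(c,s))
q2=att(12,60,-1)
bot.move_to([500,100,260],q2)
bot.move_to([540,178,225],q2)
s=bot.read_state();c=bot.read_camera("wrist");pickle.dump((s,c),open("w5.pkl","wb"));cv2.imwrite("pics/w5.png",c["image"])
print(cap(c,s),s["ee_pos"],s["grip_width"],s["clock"],s["ft_force"])
P=cloud(c,s)
for k,ce,st in blobs(abs(P[...,2]-170)<5,100):
    print(ce.round(1),st.tolist(),np.median(P[k],0).round(1))
E
```

```text
{'off': array([ 1.13, -0.21,  3.24]), 'off2': array([ 3.31, -0.62, 20.34]), 'slope': array([0.01 , 0.001]), 'n': 6011}
{'off': array([1.22, 0.1 , 3.24]), 'off2': array([ 3.46,  0.79, 20.37]), 'slope': array([0.006, 0.004]), 'n': 5934} [540.10551008 177.64896208 225.011789  ] 42.643830607668086 16.7417 [-0.17553925  0.03050536 -1.5074375 ]
[ 28.2 237.3] [0, 213, 62, 51, 2360] [565.9 335.1 170.2]
[131.2 262.3] [97, 239, 68, 50, 2227] [561.9 258.9 170.3]
```

View pics/w5.png

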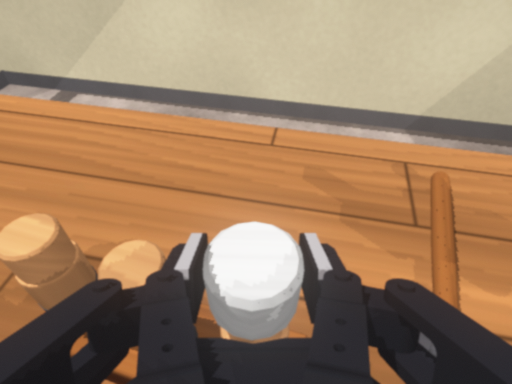

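The cap is level in the hand (slope <0.01), centre about 1.5 mm ahead of the TCP. Descend on end_1 with force stop, with a small search if it lands on the rim.

```bash
python3 - <<'E'
from rig import bot
import numpy as np
B=np.array([551.3,179.5])
bot.servo_line([*B,204],speed=80)
for d in [(0,0),(2,0),(-2,0),(0,2),(0,-2),(3,3),(3,-3),(-3,3),(-3,-3)]:
    t=B+d
    bot.servo_line([*t,203],speed=60)
    r=bot.servo_line([*t,172],speed=30,until_force=10)
    s=bot.read_state();print(d,r,s["ee_pos"].round(2),s["ft_force"].round(1),s["clock"])
    if s["ee_pos"][2]<194 or s["clock"]>45: break
E
```

```text
(0, 0) True [550.93 179.36 171.99] [-4.9 -1.3  5.4] 18.4667
```

It slid on first try, down to the home height. Press gently, release, back off and check.

```bash
python3 - <<'E'
from rig import bot
from m import *
p=bot.read_state()["ee_pos"]
r=bot.servo_line([p[0],p[1],p[2]-3],speed=15,until_force=12);s=bot.read_state();print(r,s["ee_pos"].round(2),s["ft_force"].round(1))
bot.move_gripper(58);bot.dwell(.2)
q=att(12,60,-1);a=rot(q)[:,2];p=bot.read_state()["ee_pos"]
bot.servo_line(p-90*a+[0,0,15],speed=100);bot.dwell(.3)
s=bot.read_state();c=bot.read_camera("wrist");cv2.imwrite("pics/w6.png",c["image"])
for n,c,ss in(("wrist",c,s),("top",bot.read_camera("top"),None)):
    P=cloud(c,ss);m=(abs(P[...,2]-175)<8)&(np.hypot(P[...,0]-553,P[...,1]-180)<30)&(c["image"].min(-1)>150)
    X=P[m];print(n,m.sum(),np.median(X,0).round(1))
    A=np.c_[X[:,:2]-X[:,:2].mean(0),np.ones(len(X))];print(np.linalg.lstsq(A,X[:,2],rcond=None)[0].round(3))
print(s["clock"],s["ft_force"])
E
```

```text
True [550.98 179.36 171.88] [-11.2  -3.3  11. ]
wrist 2427 [548.7 179.2 175.2]
[8.40000e-02 2.00000e-02 1.74493e+02]
top 297 [553.4 177.1 173.9]
[ 8.00000e-03 -2.20000e-02  1.73701e+02]
20.6083 [-0.5905691   0.24028668 -0.94790072]
```

View pics/w6.png

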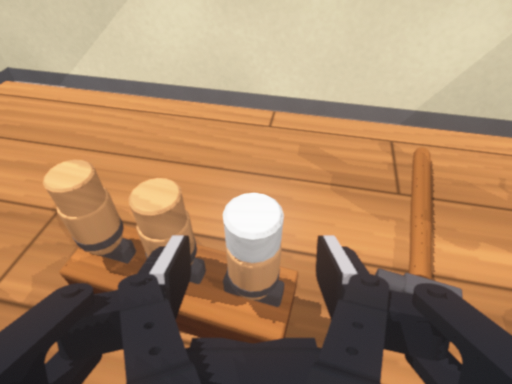

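The cap sits upright at (253,225) on end_1. Its crown is at z ≈ 175 mm, which is the home height, and the hand is clear.

```bash
python3 -c "
from rig import bot
print(bot.finish_job())"
```

```text
the job is handed in; nothing more can be done
None
```

The cap is fully home and upright on end_1, the thin handle at the rack's -y end. The hand was clear at about 21 s, the bystanders were never touched, and the job is handed in; it returned no verdict.

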